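# Put the spice jar away behind a sliding door

## Robot

A 7-joint arm with a two-finger parallel gripper is mounted at the origin on a cart in front of the work surface, level with it; the furniture and walls round the work are solid. World frame = base frame: x ahead of the robot, y to its left, z up, the work surface at z = 0. Lengths are in m, angles in rad, forces in N, time in s.
With the tool pointing down it reaches from about 0.425 to 0.875 m from the base axis. Payload 8.4 kg.
Tool frame: the origin (TCP) lies at the very end of the fingers, on their centre line; the grasp point (between the pads) lies 19 mm behind it; y points along the fingers, z is the direction in which the jaws open and shut, and the axes are right-handed (so a half turn about y gives the same grasp; the last joint's range is limited). The gripper opens to 87 mm and grips with 3 to 60 N. Pads are 19 mm wide; open, the fingers measure 117 mm over their backs; the gripper's body (75 mm by 190 mm) begins 51 mm behind the grasp point.
Start: joints at [-1.235, 0.333, 0.04, 1.465, -0.013, 1.343, -0.059], TCP at [0.274, 0.589, 0.223] pointing down, gripper open.
Joint ranges: [-2.58, 2.58], [-0.38, 2.09], [-1.3, 1.39], [0.25, 2.4], [-1.5, 4.64], [0.08, 2.09], [-2.65, 2.65]. Speed limits (rad/s): [2.22, 2.22, 2.79, 2.79, 3.14, 3.14, 3.14].

## Interface

Orientations are given as a unit quaternion [x, y, z, w].
In Python, from rig import manip, optics, ticket, regions_of, tip_of gives the robot as it stands. The module is installed in compiled form; this text tells all that it offers.
- The arm moves only by the tool servo_tool, never from a script. Its argument "targets" is a list of rows, each a list of 6 numbers: the shift along the tool's x, y, z in m, then the turn, a rotation vector about the tool's x, y, z in rad. A call has 1 to 5 rows; each row is the pose to reach, as a shift and turn from the pose commanded when the call began, along the tool's axes at that moment; what a row does not reach only later rows make up. A row lasts 1/8 s, in which the tool goes at most 62.5 mm and 10.7 degrees, less where a joint would pass 70% of its speed; a pose out of reach is approached as far as the arm can. A call with a gripper value outside its range is refused whole. "jaw" is the closure, from 0 (fully open) to 1 (shut), set as the call begins (left out, the last holds). The fingers move at their own pace and stop on an object; "newtons" is the grip in N (left out, the last holds). Time passes only in rows, so rows that repeat a pose let the fingers close. It gives the time, the measured TCP pose, the force and the opening at its end, in the units of the state.
- manip.get_obs(): the state, without advancing time (a new reading comes with each control period).
- optics.grab_frame(name): name is "scene" or "top" or "wrist"; returns a dict with "color" (400x640x3 uint8, blue, green, red), "z_map" (400x640 float32, m along the optical axis (not along the pixel's ray), 0 where there is no reading), "fx", "fy", "cx", "cy" (pixels), "position" and "attitude" of the camera in the world. Camera axes: x right, y up, looking along -z (the intrinsics and any distortion apply to the point x, -y, -z); pixel columns grow to the right and rows downward; lengths in m; the calibration is good to about 2 mm. A picture is of the moment at which its call begins.
- ticket.sign_off(): hands the job in, once; it reports no verdict.
Trained networks look in a picture, given as the dict that the camera call returned (one of the last four; its "shot" number tells which), for a name from the list of things; names that differ only in an ending like _2 or _b are one class to them, and where a whole thing is asked for, a point or a joint stands for the part that bears it (a point fixed in the world has none). Each returns a list of dicts, best first, with "conf" (0 to 1); they miss things now and then, are a little off and sometimes report something else, mostly with a low value. They report only what shows in the picture. A call takes as long as a camera call.
- regions_of(label, picture): "pixels" (400x640 bool, what is visible of it).
- tip_of(label, picture): "at" ([x, y, z] in m, in the coordinates of the camera as it stood for that picture, good to about 4 mm: a listed point, or the origin of a listed thing).
The state is a dict: "clock": time; "joint_positions": joint angles; "dq": joint speeds; "joint_torque": joint torques, N m; "tool_pos": TCP position; "tool_rot": TCP orientation; "contact_force": force on the tool from outside, world axes, zero at the start; "wrist_torque": the same for the moment, N m; "gripper_width": opening from 0.0 (shut) to 1.0 (fully open).
Only numpy, scipy, OpenCV 4.12 (cv2) and the standard library are available. Lean on these libraries where they do the work, as an engineer would, in place of code of your own. Each camera call takes 0.05 s, during which the arm holds its last target.

## Task

Put the spice jar that was left on the hob away in the sloping condiment case: slide aside the door of the half that holds the salt mill, set the jar down gently and upright in that half, and slide the door fully shut again. Both doors must be shut at the end, and the salt mill and the tin in the case must stay standing.

Things in the scene. Friction and masses are not known exactly. Their poses are not given: they have to be found in the camera images.
- case: Light-wood case, fixed, 400 mm wide (y, +y to the robot's left) by 200 deep (x, away from the robot); origin: centre of underside, yaw varies. Floor 8 mm up, walls 10 mm; a divider at y=0 (112 mm high) makes a left and a right half, each 187 by 180 mm inside. Rim 132 mm high in front, 153 mid, 175 at the back (slope 0.21 rad); tracks and side tops up to 22 mm above it. Two clear doors on top.
- left_door (a joint): Slide of the left door in m: 0 shut (covers the left half), 0.150 fully open (slid to the right, -y, under the right door, where it meets a stop). It leaves a gap about 150 mm wide at the left. Stays where it is left; about 2 N of friction. (Nearby, a tall cabinet side panel stands left of the worktop, its face 334 mm to the left of the robot's base, from 373 mm ahead on.)
- right_door (a joint): Slide of the right door in m: 0 shut (covers the right half), 0.150 fully open (slid to the left, +y, over the left door, to a stop). It leaves a gap about 150 mm wide at the right. Stays where it is left; about 2 N of friction.
- right_door_pull (a point): The same point on the right door's pull, a like fin on the outer (right) edge of the right door. (Wall cabinets hang over the back of the worktop, beyond 630 mm ahead of the robot, from 500 mm up.)
- jar_centre (a point): Centre of the spice jar (loose, on the hob): clear body with a red lid, 45 mm across, 106 mm tall, about 0.08 to 0.15 kg; the point is half-way up (53 mm above its foot). The lid, 44.6 mm across, is the top 21 mm. Its z axis points out of the lid.
- mill_centre (a point): Centre of the salt mill (loose, inside one half of the case, towards the back): clear shaker with a grey head, 44 mm across, 90 mm tall; the point is half-way up.
- tin_centre (a point): Centre of the food tin (loose, inside the other half, towards the back): 75 mm across, 58 mm tall; the point is half-way up.
- left_door_pull (a point): Point on the left door's pull, an upright aluminium fin on its outer (left) edge, 90 mm long along the slope (case x), 12 mm thick along case y: mid-length, mid-thickness, 11 mm below the fin's top and 45 mm above the rim; moves with the door. From 22 mm above the rim upward the fin is free on both sides, door shut or open (open, its inner side is about 10 mm from the other door's edge).

How it is judged:
By the outcome, as a careful person would: the job done as asked, in the order asked, and still so for the second after the job is handed in, with the robot touching nothing.
It also fails if it takes over 59 s, if anything falls off the work surface, if the arm or the gripper's body presses on something with over 40 N, if the wrist force passes 120 N, or if a joint passes its speed limit or range.

## Working session

There is one attempt and no reset: what is moved stays moved. The work goes in short steps, Python scripts to look and compute and a tool call to move; the robot and the scene stay as the last step left them, time stands still between calls to the robot, and variables do not carry over. Pictures are saved under pics/ and viewed, and the job is handed in when it is done.

Besides the shell and the picture viewer there is one more tool, called after ">>>" as name([rows], argument=value, ...), one row to a line, values as JSON. servo_tool: Moves the arm, as the interface text tells. Its arguments: {"type":"object","properties":{"targets":{"type":"array"},"jaw":{"type":"number"},"newtons":{"type":"number"}},"required":["targets"]}

```bash
mkdir -p pics
cat > h.py <<'E'
import numpy as np, cv2
from scipy.spatial.transform import Rotation as R
from rig import manip, optics, ticket, regions_of, tip_of
def w(p,at): return R.from_quat(p["attitude"]).apply(at)+np.array(p["position"])
E
python3 - <<'E'
from h import *
o=manip.get_obs(); print(o)
for n in ("scene","top"):
    p=optics.grab_frame(n); cv2.imwrite(f"pics/{n}0.png",p["color"]); print(n,p["position"],p["attitude"],p["fx"],[k for k in p])
    for l in ["case","jar_centre","mill_centre","tin_centre","left_door_pull","right_door_pull"]:
        for d in tip_of(l,p)[:2]: print(l,round(d["conf"],2),w(p,d["at"]).round(4))
E
```

```text
{'clock': 0.0, 'joint_positions': array([-1.23518938,  0.33390857,  0.03984243,  1.46627918, -0.01335902,
        1.34328625, -0.05853424]), 'dq': array([-5.67519747e-04,  5.66821298e-04, -5.65184318e-05, -7.06123524e-04,
       -3.74148929e-04,  1.75477809e-03,  1.28798628e-03]), 'joint_torque': array([-8.29484652e-04, -6.56353283e+01,  1.33491028e+00, -4.03791940e+01,
       -5.96199464e-02,  4.48615977e-02,  1.90004021e-04]), 'tool_pos': array([0.27362804, 0.58908238, 0.22165649]), 'tool_rot': array([ 0.69102742, -0.15259837,  0.15244899, -0.6898943 ]), 'contact_force': array([ 0.19677673, -0.37358769,  0.39440668]), 'wrist_torque': array([-0.00731738, -0.01728433, -0.02069863]), 'gripper_width': 1.0004095474075592}
scene [ 1.38965425 -0.26845577  0.82103962] [0.34302014 0.28455116 0.580146   0.68176128] 489.5395875934888 ['color', 'z_map', 'fx', 'fy', 'cx', 'cy', 'position', 'attitude', 'shot']
top [ 0.31195908 -0.09720305  1.07104275] [-0.0685713   0.07137878  0.70960705 -0.69761084] 365.3939551122995 ['color', 'z_map', 'fx', 'fy', 'cx', 'cy', 'position', 'attitude', 'shot']
jar_centre 0.96 [ 0.4875 -0.3864  0.0598]
left_door_pull 0.85 [0.4689 0.1688 0.1958]
right_door_pull 0.93 [ 0.5166 -0.1888  0.1966]
```

View pics/scene0.png

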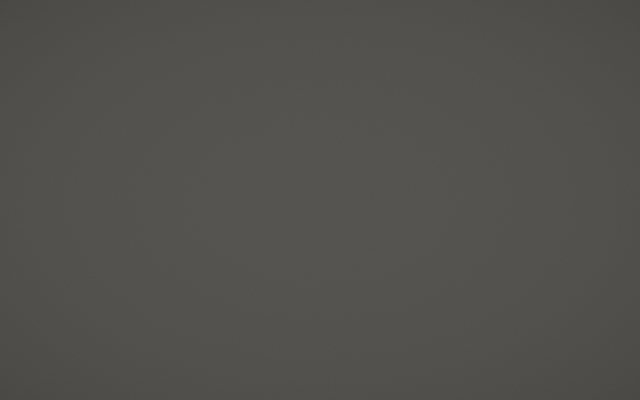

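View pics/top0.png

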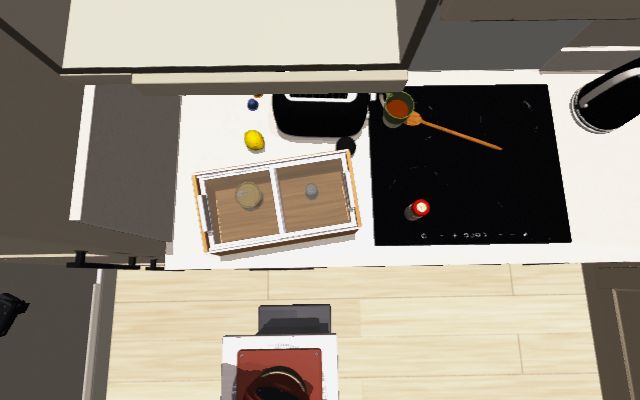

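Run:
```python
from h import *
o=manip.get_obs(); print(R.from_quat(o["tool_rot"]).as_matrix().round(3))
p=optics.grab_frame("top")
im=p["color"]; c=im[130:270,170:450]; cv2.imwrite("pics/topz.png",cv2.resize(c,(784,392),interpolation=cv2.INTER_CUBIC))
def px(u,v):
    z=p["z_map"][v,u]; return w(p,[(u-p["cx"])/p["fx"]*z,-(v-p["cy"])/p["fy"]*z,-z]).round(3)
for u,v in [(78,215),(165,265),(170,240),(140,240),(100,120),(90,90),(130,180),(100,160),(178,100),(180,255),(250,60),(270,83),(248,195),(311,190),(420,208),(205,210),(353,190),(430,180),(323,100),(0,310)]: print(u,v,px(u,v))
for l in ["mill_centre","tin_centre","case","jar_centre","right_door_pull","left_door_pull"]:
    for d in tip_of(l,p)[:2]: print(l,round(d["conf"],2),w(p,d["at"]).round(4))
    for d in regions_of(l,p)[:2]:
        m=d["pixels"]; ys,xs=np.nonzero(m); print("  reg",d["conf"],m.sum(),xs.mean(),ys.mean(),xs.min(),xs.max(),ys.min(),ys.max())
q=optics.grab_frame("wrist"); cv2.imwrite("pics/wr0.png",q["color"])
```

```text
[[ 0.907 -0.     0.421]
 [-0.421 -0.     0.907]
 [-0.    -1.    -0.   ]]
78 215 [0.423 0.319 0.431]
165 265 [0.347 0.331 0.002]
170 240 [0.418 0.315 0.017]
140 240 [0.405 0.336 0.156]
100 120 [0.616 0.316 0.402]
90 90 [0.665 0.323 0.43 ]
130 180 [0.53  0.316 0.268]
100 160 [0.538 0.315 0.389]
178 100 [0.854 0.318 0.015]
180 255 [ 0.376  0.291 -0.002]
250 60 [0.666 0.004 0.519]
270 83 [ 0.312 -0.097  1.071]
248 195 [0.514 0.067 0.165]
311 190 [ 0.522 -0.093  0.172]
420 208 [ 0.482 -0.382  0.115]
205 210 [0.471 0.165 0.194]
353 190 [ 0.52  -0.199  0.174]
430 180 [ 0.587 -0.452  0.004]
323 100 [ 0.761 -0.129  0.185]
0 310 [0.256 0.512 0.335]
tin_centre 0.4 [ 0.486  -0.3886  0.0572]
  reg 0.75 13785 275.99470438882844 202.4201668480232 191 361 148 256
  reg 0.45 358 415.6703910614525 209.89385474860336 404 428 200 220
jar_centre 0.77 [ 0.4866 -0.3847  0.0561]
  reg 0.66 375 416.32533333333333 209.816 404 428 199 220
right_door_pull 0.71 [ 0.5196 -0.1857  0.1961]
  reg 0.54 5074 237.49763500197082 207.02502956247537 198 278 168 246
left_door_pull 0.77 [0.4652 0.1669 0.1979]
  reg 0.97 5185 237.59286403085824 207.04320154291224 197 279 167 247
```

View pics/topz.png

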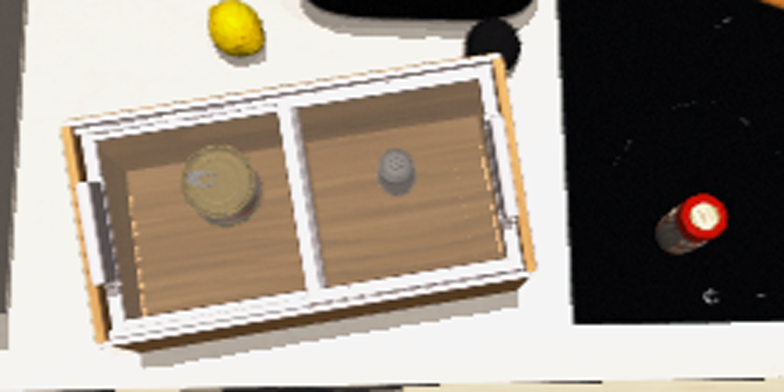

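View pics/wr0.png

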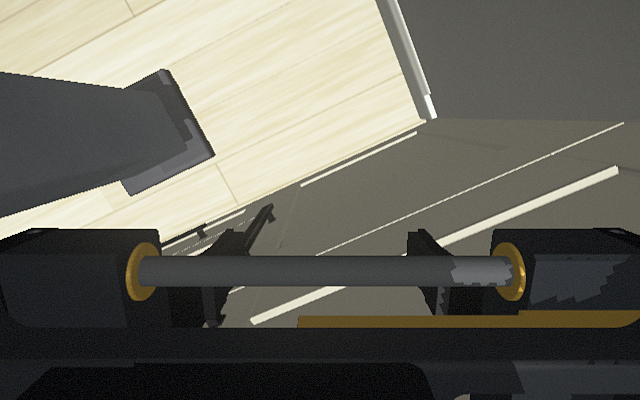

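```bash
cat >> h.py <<'E'
def Rj(a,tilt=0):
    a=np.radians(a); y=np.array([0,0,-1.]); z=np.array([np.cos(a),np.sin(a),0]); x=np.cross(y,z)
    return R.from_matrix(np.stack([x,y,z],1))
def rows(ts):
    o=manip.get_obs(); P=np.array(o["tool_pos"]); Q=R.from_quat(o["tool_rot"])
    print("t",round(o["clock"],2),"pos",P.round(4),"jawdeg",round(float(np.degrees(np.arctan2(*Q.as_matrix()[1::-1,2]))),2),"F",np.round(o["contact_force"],1),"w",round(o["gripper_width"],3),"q",np.round(o["joint_positions"],2))
    for x,y,z,a in ts:
        d=Q.inv().apply(np.array([x,y,z])-P); r=(Q.inv()*Rj(a)).as_rotvec()
        print([round(float(v),4) for v in [*d,*r]])
E
python3 - <<'E'
from h import *
rows([(0.245,0.5,.27,45),(0.235,.46,.28,26),(0.235,.44,.28,13)])
E
```

```text
t 1.4 pos [0.2738 0.5895 0.2225] jawdeg 65.08 F [-0.3  0.   0.4] w 0.997 q [-1.24  0.33  0.04  1.47 -0.01  1.34 -0.06]
[0.0115, -0.0475, -0.0933, 0.0001, 0.3505, 0.0]
[0.0193, -0.0575, -0.1338, 0.0001, 0.6821, 0.0]
[0.0278, -0.0575, -0.1519, 0.0001, 0.909, 0.0]
```

>>> servo_tool([
  [0.003,-0.024,-0.047,0,0.18,0],
  [0.0115,-0.0475,-0.093,0,0.35,0],
  [0.019,-0.0575,-0.134,0,0.53,0],
  [0.028,-0.0575,-0.152,0,0.71,0],
  [0.028,-0.0575,-0.152,0,0.89,0],
])

```text
clock: 2.02
tool_pos: [0.2355, 0.4386, 0.281]
tool_rot: [-0.555, 0.437, -0.437, 0.557]
contact_force: [-0.4, 0.3, 0.3]
gripper_width: 1.002
```

Run:
```python
from h import *
rows([(0.24,0.42,.28,4),(0.25,.385,.28,-6),(0.265,.36,.28,-16),(0.275,.345,.28,-26),(0.29,.325,.28,-36)])
```

```text
t 2.02 pos [0.2355 0.4386 0.281 ] jawdeg 13.68 F [-0.4  0.3  0.3] w 1.002 q [-1.27 -0.01  0.1   1.74  0.    1.41 -0.93]
[0.0191, 0.0009, -0.0, -0.0007, 0.169, -0.0014]
[0.0555, 0.0009, 0.0014, -0.0006, 0.3436, -0.0014]
[0.0833, 0.0009, 0.0101, -0.0005, 0.5181, -0.0015]
[0.1003, 0.0008, 0.0162, -0.0004, 0.6926, -0.0015]
[0.1233, 0.0008, 0.0261, -0.0002, 0.8672, -0.0016]
```

>>> servo_tool([
  [0.019,0,0,0,0.17,0],
  [0.055,0,0.001,0,0.343,0],
  [0.083,0,0.01,0,0.518,0],
  [0.1,0,0.016,0,0.693,0],
  [0.123,0,0.026,0,0.867,0],
])

```text
clock: 2.65
tool_pos: [0.2894, 0.3271, 0.2802]
tool_rot: [-0.322, 0.63, -0.629, 0.322]
contact_force: [-0.3, -0.4, -0.1]
gripper_width: 0.999
```

Run:
```python
from h import *
rows([(0.32,0.29,.28,-46),(0.36,.24,.29,-56),(0.40,.185,.3,-66),(0.425,.13,.3,-76),(0.44,.07,.3,-82)])
```

```text
t 2.65 pos [0.2894 0.3271 0.2802] jawdeg -35.76 F [-0.3 -0.4 -0.1] w 0.999 q [-1.14 -0.14  0.17  1.86  0.02  1.42 -1.6 ]
[0.0122, 0.0002, 0.0465, 0.001, 0.1786, -0.0002]
[0.0294, -0.0099, 0.1082, 0.001, 0.3532, -0.0001]
[0.0507, -0.02, 0.1728, 0.001, 0.5277, -0.0]
[0.0807, -0.02, 0.2252, 0.001, 0.7022, 0.0001]
[0.1206, -0.0201, 0.2724, 0.001, 0.807, 0.0001]
```

>>> servo_tool([
  [0.012,0,0.046,0,0.178,0],
  [0.029,-0.01,0.108,0,0.353,0],
  [0.051,-0.02,0.168,0,0.528,0],
  [0.08,-0.02,0.222,0,0.702,0],
  [0.12,-0.02,0.272,0,0.807,0],
])

```text
clock: 3.28
tool_pos: [0.4412, 0.0738, 0.3004]
tool_rot: [-0.048, 0.705, -0.705, 0.049]
contact_force: [1.1, 0.0, 0.1]
gripper_width: 0.996
```

Run:
```python
from h import *
rows([(0.45,0.02,.32,-82),(0.455,-0.04,.33,-82),(0.46,-.09,.33,-82)])
```

```text
t 3.27 pos [0.4412 0.0738 0.3004] jawdeg -82.09 F [1.1 0.  0.1] w 0.996 q [-0.82 -0.16  0.49  1.82  0.08  1.46 -1.77]
[-0.0013, -0.0196, 0.0544, 0.0001, -0.0015, -0.001]
[0.002, -0.0297, 0.1146, 0.0001, -0.0015, -0.001]
[0.0039, -0.0297, 0.1648, 0.0001, -0.0015, -0.001]
```

>>> servo_tool([
  [-0.001,-0.02,0.054,0,0,0],
  [0.002,-0.03,0.114,0,0,0],
  [0.004,-0.03,0.165,0,0,0],
  [0.004,-0.03,0.165,0,0,0],
])

```text
clock: 3.78
tool_pos: [0.4596, -0.0925, 0.3306]
tool_rot: [-0.047, 0.706, -0.705, 0.048]
contact_force: [-0.4, -0.3, 0.6]
gripper_width: 1.003
```

Run:
```python
from h import *
p=optics.grab_frame("wrist"); cv2.imwrite("pics/wr1.png",p["color"]); print(p["position"],p["attitude"])
for l in ["mill_centre","right_door_pull","case"]:
    for d in tip_of(l,p)[:2]: print(l,round(d["conf"],2),w(p,d["at"]).round(4))
p=optics.grab_frame("top"); cv2.imwrite("pics/top1.png",p["color"])
for l in ["right_door_pull","left_door_pull","mill_centre"]:
    for d in tip_of(l,p)[:2]: print(l,round(d["conf"],2),w(p,d["at"]).round(4))
```

```text
[ 0.52681771 -0.08325632  0.49287081] [-0.0963154   0.08340371 -0.65208343  0.74736495]
right_door_pull 0.85 [ 0.5146 -0.1871  0.1981]
left_door_pull 0.88 [0.4671 0.17   0.1965]
```

View pics/wr1.png

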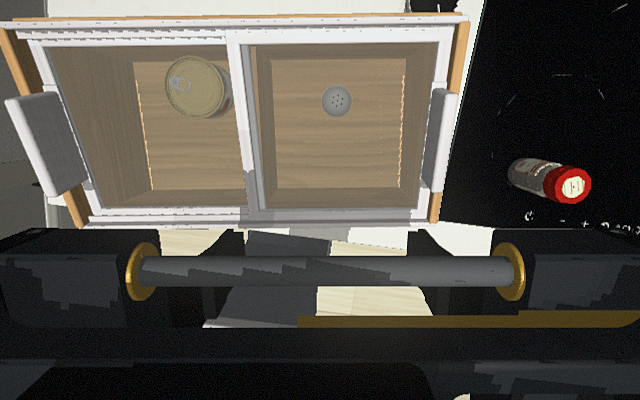

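View pics/top1.png

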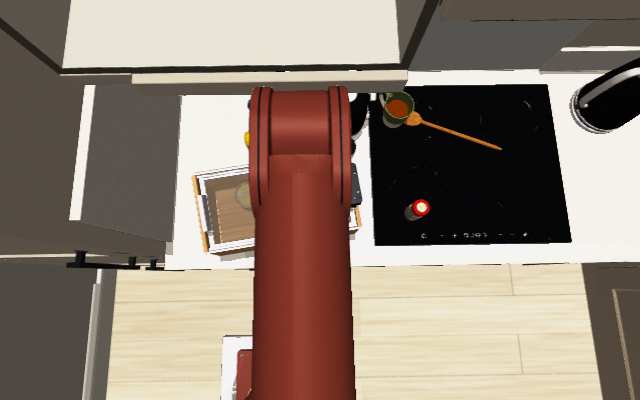

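```bash
cat >> h.py <<'E'
C=np.array([0.492,-0.0092]); YAW=0.140
def c2w(q,C=None,yaw=None):
    C=globals()["C"] if C is None else C; yaw=YAW if yaw is None else yaw
    c,s=np.cos(yaw),np.sin(yaw); q=np.atleast_2d(q); return np.c_[C[0]+c*q[:,0]-s*q[:,1],C[1]+s*q[:,0]+c*q[:,1],q[:,2]]
def w2c(P):
    P=np.atleast_2d(P); d=P[:,:2]-C; c,s=np.cos(YAW),np.sin(YAW); return np.c_[c*d[:,0]+s*d[:,1],-s*d[:,0]+c*d[:,1],P[:,2]]
def proj(p,P):
    q=R.from_quat(p["attitude"]).inv().apply(np.atleast_2d(P)-p["position"]); return np.c_[p["cx"]+p["fx"]*q[:,0]/-q[:,2],p["cy"]-p["fy"]*q[:,1]/-q[:,2]]
def ray(p,u,v,z):
    d=R.from_quat(p["attitude"]).apply([(u-p["cx"])/p["fx"],-(v-p["cy"])/p["fy"],-1]); o=np.array(p["position"]); return o+d*(z-o[2])/d[2]
E
python3 - <<'E'
from h import *
p=optics.grab_frame("wrist"); im=p["color"].copy()
rim=lambda x:0.1535+0.215*x
def line(a,col):
    u=proj(p,c2w(a)).round().astype(int)
    for i in range(len(u)-1): cv2.line(im,tuple(map(int,u[i])),tuple(map(int,u[i+1])),col,1)
T=lambda x,y,e=0:[x,y,rim(x)+e]
line([T(-.1,-.2,22e-3),T(.1,-.2,22e-3),T(.1,.2,22e-3),T(-.1,.2,22e-3),T(-.1,-.2,22e-3)],(0,0,255))
line([[-.09,-.19,.008],[.09,-.19,.008],[.09,-.003,.008],[-.09,-.003,.008],[-.09,-.19,.008]],(0,255,0))
for s in(-.18,.18): line([T(-.045,s-.006,.056),T(.045,s-.006,.056),T(.045,s+.006,.056),T(-.045,s+.006,.056),T(-.045,s-.006,.056)],(255,0,0))
cv2.imwrite("pics/ov1.png",im)
m=ray(p,337,101,.098); print("mill",m,w2c(m))
t=ray(p,574,186,.106); print("jar top",t,w2c(t))
E
```

```text
mill [ 0.54464392 -0.08904181  0.098     ] [[ 0.04098748 -0.08640673  0.098     ]]
jar top [ 0.48808586 -0.38973507  0.106     ] [[-0.05697689 -0.37626572  0.106     ]]
```

View pics/ov1.png

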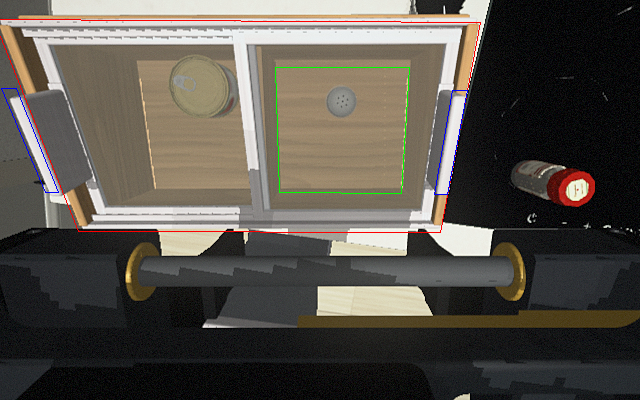

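Run:
```python
from h import *
rows([(0.49,-0.14,.30,-82),(0.517,-0.1875,.26,-82),(0.517,-.1875,.21,-82),(0.517,-.1875,.183,-82)])
```

```text
t 4.22 pos [ 0.4599 -0.0875  0.33  ] jawdeg -81.74 F [ 0.3 -0.6 -0.3] w 0.997 q [-0.7  -0.15  0.71  1.74  0.1   1.52 -1.43]
[-0.0222, 0.03, 0.0563, -0.0001, 0.0045, 0.0001]
[-0.0421, 0.07, 0.1072, -0.0001, 0.0045, 0.0001]
[-0.0421, 0.12, 0.1071, -0.0001, 0.0045, 0.0001]
[-0.0421, 0.147, 0.1071, -0.0001, 0.0045, 0.0001]
```

>>> servo_tool([
  [-0.022,0.03,0.056,0,0.004,0],
  [-0.042,0.07,0.107,0,0.004,0],
  [-0.042,0.1,0.107,0,0.004,0],
  [-0.042,0.1,0.107,0,0.004,0],
])

```text
clock: 4.72
tool_pos: [0.5152, -0.188, 0.2278]
tool_rot: [0.051, -0.705, 0.706, -0.047]
contact_force: [0.7, -0.6, 1.1]
gripper_width: 0.997
```

Run:
```python
from h import *
p=optics.grab_frame("wrist"); cv2.imwrite("pics/wr2.png",p["color"])
for d in tip_of("right_door_pull",p)[:2]: print(round(d["conf"],2),w(p,d["at"]).round(4))
rows([(0.517,-.1875,.205,-82),(0.517,-.1875,.183,-82)])
```

```text
0.58 [ 0.5167 -0.1876  0.1987]
t 4.83 pos [ 0.5169 -0.1875  0.2309] jawdeg -82.01 F [-0.4 -0.   0.5] w 1.001 q [-0.57  0.16  0.94  1.74 -0.13  1.31 -1.03]
[-0.0001, 0.0259, 0.0, 0.0, -0.0002, -0.0]
[-0.0001, 0.0479, 0.0, 0.0, -0.0002, -0.0]
```

View pics/wr2.png

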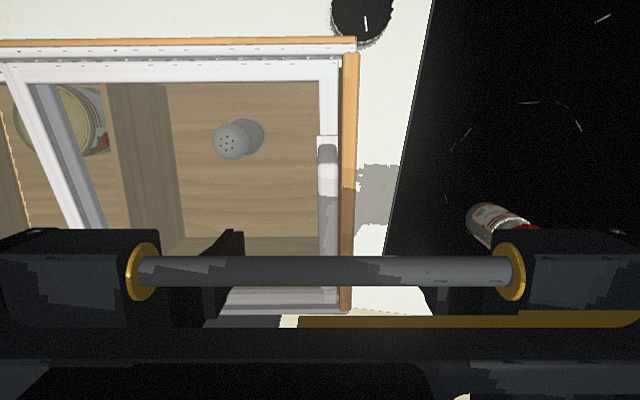

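>>> servo_tool([
  [0,0.025,0,0,0,0],
  [0,0.047,0,0,0,0],
  [0,0.047,0,0,0,0],
])

```text
clock: 5.2
tool_pos: [0.5168, -0.1869, 0.1838]
tool_rot: [-0.049, 0.706, -0.705, 0.05]
contact_force: [0.1, -0.5, 0.2]
gripper_width: 0.998
```

>>> servo_tool([
  [0,0,0,0,0,0],
  [0,0,0,0,0,0],
  [0,0,0,0,0,0],
  [0,0,0,0,0,0],
], jaw=1.0, newtons=20)

```text
clock: 5.7
tool_pos: [0.5167, -0.1882, 0.1833]
tool_rot: [0.049, -0.705, 0.705, -0.049]
contact_force: [0.7, -0.5, 0.2]
gripper_width: 0.637
```

Run:
```python
from h import *
o=manip.get_obs(); q=w2c(o["tool_pos"]); print(q)
e=lambda d,a=-82:(*c2w(q+[0,d,0])[0],a)
rows([e(.04),e(.08),e(.12),e(.148)])
```

```text
[[-0.00046733 -0.18067484  0.18333343]]
t 5.7 pos [ 0.5167 -0.1882  0.1833] jawdeg -82.05 F [ 0.7 -0.5  0.2] w 0.637 q [-0.55  0.21  0.93  1.8  -0.18  1.22 -0.99]
[0.0001, -0.0, -0.04, -0.0001, -0.001, -0.0003]
[0.0001, -0.0, -0.08, -0.0001, -0.001, -0.0003]
[0.0002, -0.0, -0.12, -0.0001, -0.001, -0.0003]
[0.0002, -0.0, -0.148, -0.0001, -0.001, -0.0003]
```

>>> servo_tool([
  [0,0,0,0,0,0],
  [0,0,0,0,0,0],
  [0,0,0,0,0,0],
  [0,0,0,0,0,0],
  [0,0,0,0,0,0],
])

```text
clock: 6.32
tool_pos: [0.5166, -0.1883, 0.183]
tool_rot: [0.049, -0.705, 0.706, -0.049]
contact_force: [0.6, -0.3, -0.1]
gripper_width: 0.137
```

>>> servo_tool([
  [0,0,0,0,0,0],
])

```text
clock: 6.45
tool_pos: [0.5166, -0.1883, 0.183]
tool_rot: [0.049, -0.705, 0.706, -0.049]
contact_force: [-0.5, -1.9, -1.1]
gripper_width: 0.138
```

Gripped (12 mm). Slide the door open.

>>> servo_tool([
  [0,0,-0.03,0,0,0],
  [0,0,-0.065,0,0,0],
  [0,0,-0.1,0,0,0],
  [0,0,-0.13,0,0,0],
  [0,0,-0.148,0,0,0],
])

```text
clock: 7.08
tool_pos: [0.4949, -0.0417, 0.1831]
tool_rot: [0.05, -0.705, 0.706, -0.048]
contact_force: [-0.7, -34.7, 3.4]
gripper_width: 0.153
```

>>> servo_tool([
  [0,0,0,0,0,0],
])

```text
clock: 7.2
tool_pos: [0.495, -0.0427, 0.183]
tool_rot: [0.05, -0.705, 0.706, -0.048]
contact_force: [-6.6, -5.6, 4.1]
gripper_width: 0.136
```

Run:
```python
from h import *
o=manip.get_obs(); q=w2c(o["tool_pos"]); print(q)
p=optics.grab_frame("wrist"); cv2.imwrite("pics/wr3.png",p["color"])
rows([])
```

```text
[[-0.00168873 -0.03361799  0.18301079]]
t 7.25 pos [ 0.495  -0.0428  0.183 ] jawdeg -82.08 F [-6.5 -4.7  3.9] w 0.14 q [-0.82  0.03  0.84  1.91 -0.02  1.21 -1.4 ]
```

View pics/wr3.png

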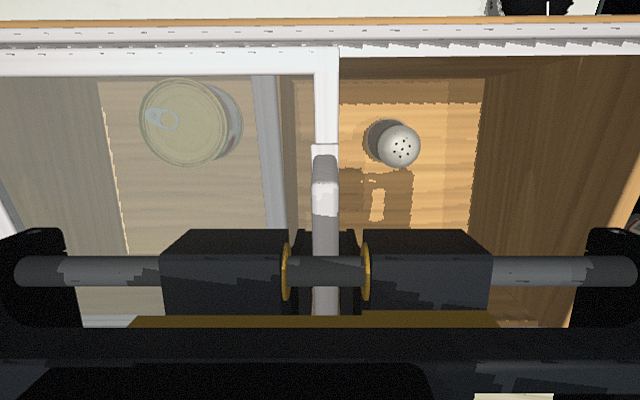

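>>> servo_tool([
  [0,0,0,0,0,0],
  [0,0,0,0,0,0],
  [0,-0.01,0,0,0,0],
  [0,-0.06,0,0,0,0],
  [0,-0.11,0,0,0,0],
], jaw=0.0)

```text
clock: 7.88
tool_pos: [0.4959, -0.0416, 0.295]
tool_rot: [0.049, -0.705, 0.705, -0.049]
contact_force: [0.3, 0.1, 0.6]
gripper_width: 0.623
```

Run:
```python
from h import *
rows([(0.493,-.08,.30,-72),(0.49,-.12,.3,-62),(.485,-.16,.3,-52),(.48,-.2,.3,-42),(.48,-.24,.29,-32)])
```

```text
t 7.88 pos [ 0.4959 -0.0416  0.295 ] jawdeg -82.07 F [0.3 0.1 0.6] w 0.623 q [-0.84 -0.06  0.82  1.74  0.04  1.44 -1.47]
[0.0082, -0.005, 0.0376, -0.0001, -0.1757, 0.0]
[0.0167, -0.005, 0.0768, -0.0001, -0.3503, 0.0001]
[0.0272, -0.005, 0.1157, -0.0001, -0.5248, 0.0001]
[0.0376, -0.005, 0.1546, -0.0001, -0.6993, 0.0001]
[0.0431, 0.005, 0.1943, -0.0, -0.8739, 0.0001]
```

>>> servo_tool([
  [0.008,-0.005,0.038,0,-0.176,0],
  [0.017,-0.005,0.077,0,-0.35,0],
  [0.027,-0.005,0.116,0,-0.525,0],
  [0.038,-0.005,0.155,0,-0.7,0],
  [0.043,0,0.195,0,-0.874,0],
])

```text
clock: 8.5
tool_pos: [0.4805, -0.2352, 0.2949]
tool_rot: [-0.335, 0.623, -0.622, 0.336]
contact_force: [0.2, 0.0, 0.1]
gripper_width: 0.994
```

Run:
```python
from h import *
rows([(.48,-.28,.29,-22),(.48,-.31,.27,-12),(.482,-.34,.25,-2),(.484,-.365,.24,8),(.487,-.386,.23,8)])
```

```text
t 8.5 pos [ 0.4805 -0.2352  0.2949] jawdeg -33.33 F [0.2 0.  0.1] w 0.994 q [-0.66  0.08  1.11  1.67 -0.07  1.44 -0.12]
[0.0377, 0.0048, 0.0241, -0.0008, -0.1978, -0.002]
[0.0628, 0.0248, 0.0406, -0.0009, -0.3724, -0.0019]
[0.0868, 0.0447, 0.0588, -0.0011, -0.5469, -0.0019]
[0.1066, 0.0547, 0.0742, -0.0013, -0.7214, -0.0018]
[0.1226, 0.0647, 0.0882, -0.0013, -0.7214, -0.0018]
```

>>> servo_tool([
  [0.037,0.005,0.024,0,-0.18,0],
  [0.063,0.015,0.041,0,-0.36,0],
  [0.087,0.03,0.059,0,-0.54,0],
  [0.107,0.04,0.074,0,-0.72,0],
  [0.122,0.05,0.088,0,-0.72,0],
])

```text
clock: 9.12
tool_pos: [0.4863, -0.3853, 0.2438]
tool_rot: [-0.533, 0.465, -0.465, 0.533]
contact_force: [-0.1, -0.0, 0.6]
gripper_width: 1.001
```

Run:
```python
from h import *
p=optics.grab_frame("wrist"); cv2.imwrite("pics/wr4.png",p["color"])
rows([(.487,-.386,.21,8)])
for d in tip_of("jar_centre",p)[:2]: print(round(d["conf"],2),w(p,d["at"]).round(4))
```

```text
t 9.18 pos [ 0.4857 -0.3868  0.2424] jawdeg 7.67 F [-1.9  0.9 -1. ] w 1.001 q [-0.15  0.38  0.99  1.55 -0.32  1.39  1.  ]
[-0.0006, 0.0324, 0.0015, 0.0019, -0.0058, -0.0001]
0.57 [ 0.4852 -0.3895  0.0589]
```

View pics/wr4.png

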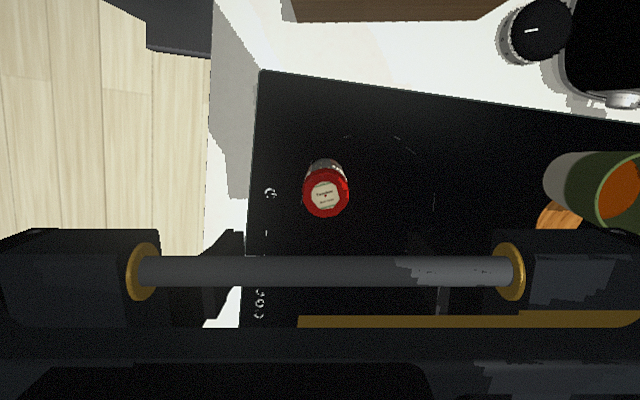

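Run:
```python
from h import *
p=optics.grab_frame("wrist"); im=p["color"].astype(int)
red=((im[...,2]>120)&(im[...,1]<70)&(im[...,0]<70)).astype(np.uint8)
n,l,s,c=cv2.connectedComponentsWithStats(red); i=1+np.argmax(s[1:,4]); print(s[i])
ys,xs=np.nonzero(l==i); (cx,cy),r=cv2.minEnclosingCircle(np.c_[xs,ys].astype(np.float32)); print(cx,cy,r)
print(ray(p,cx,cy,.105), "mm rad",r/p["fx"]*(p["position"][2]-.105))
z=p["z_map"]; 
for u,v in [(325,195),(400,160),(350,120)]:
    print(w(p,[(u-p["cx"])/p["fx"]*z[v,u],-(v-p["cy"])/p["fy"]*z[v,u],-z[v,u]]).round(4))
rows([(.4865,-.3875,.15,8),(.4865,-.3875,.1,8),(.4865,-.3875,.088,8)])
```

```text
[339 176  11  25 101]
344.5 188.0 12.816105842590332
[ 0.50187556 -0.38145967  0.105     ] mm rad 0.011863580488272454
[ 0.4842 -0.3888  0.1128]
[ 0.573  -0.3586  0.0057]
[ 0.5047 -0.3194  0.0058]
t 9.28 pos [ 0.4859 -0.3847  0.2436] jawdeg 7.51 F [-0.2  0.7  0.5] w 1.0 q [-0.15  0.38  0.99  1.55 -0.32  1.39  0.99]
[0.0029, 0.0936, 0.0004, 0.0017, -0.0086, -0.0006]
[0.003, 0.1436, 0.0005, 0.0017, -0.0086, -0.0006]
[0.003, 0.1556, 0.0005, 0.0017, -0.0086, -0.0006]
```

>>> servo_tool([
  [0.003,0.05,0,0,-0.008,0],
  [0.003,0.1,0,0,-0.008,0],
  [0.003,0.135,0,0,-0.008,0],
  [0.003,0.153,0,0,-0.008,0],
  [0.003,0.153,0,0,-0.008,0],
])

```text
clock: 9.9
tool_pos: [0.4869, -0.3861, 0.0907]
tool_rot: [-0.534, 0.464, -0.463, 0.534]
contact_force: [0.3, 0.4, 0.5]
gripper_width: 0.998
```

>>> servo_tool([
  [0,0,0,0,0,0],
  [0,0,0,0,0,0],
  [0,0,0,0,0,0],
  [0,0,0,0,0,0],
  [0,0,0,0,0,0],
], jaw=1.0, newtons=25)

```text
clock: 10.52
tool_pos: [0.4867, -0.3869, 0.0907]
tool_rot: [-0.534, 0.464, -0.463, 0.534]
contact_force: [-0.5, -0.2, 1.0]
gripper_width: 0.521
```

>>> servo_tool([
  [0,0,0,0,0,0],
  [0,0,0,0,0,0],
])

```text
clock: 10.78
tool_pos: [0.4867, -0.387, 0.0907]
tool_rot: [-0.534, 0.464, -0.463, 0.534]
contact_force: [1.3, -0.8, 1.5]
gripper_width: 0.506
```

Run:
```python
from h import *
p=optics.grab_frame("wrist"); cv2.imwrite("pics/wr5.png",p["color"])
p=optics.grab_frame("top"); cv2.imwrite("pics/top5.png",cv2.resize(p["color"][100:270,170:470],(750,425)))
rows([(.486,-.388,.3,8)])
```

```text
t 10.88 pos [ 0.4867 -0.387   0.0907] jawdeg 8.08 F [-0.3 -0.3  0.3] w 0.503 q [-0.08  0.51  0.9   1.72 -0.44  1.12  1.09]
[0.0008, -0.2093, -0.0009, 0.0004, 0.0014, -0.0006]
```

View pics/wr5.png

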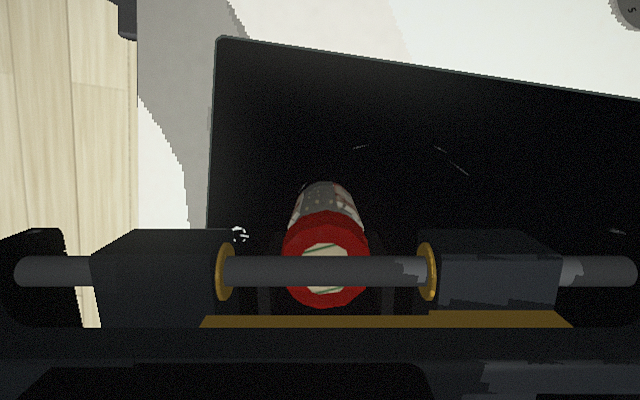

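View pics/top5.png

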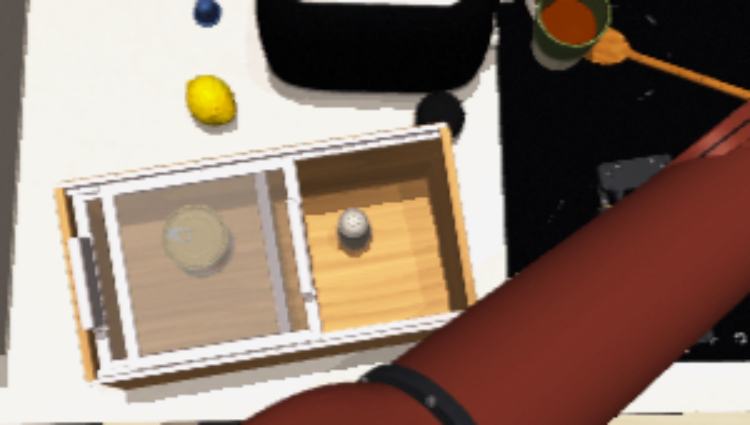

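Run:
```python
from h import *
t=c2w([-.032,-.125,0])[0]; print(t)
a=np.array([.487,-.387]); b=t[:2]
rows([(*a,.15,8),(*a,.2,8),(*a,.26,8),(*(a+(b-a)*.2),.3,8)]+[(*(a+(b-a)*f),.31,8) for f in (.4,.6,.8,1)])
```

```text
[ 0.47775598 -0.13744238  0.        ]
t 10.88 pos [ 0.4867 -0.387   0.0907] jawdeg 8.08 F [-0.3 -0.3  0.3] w 0.503 q [-0.08  0.51  0.9   1.72 -0.44  1.12  1.09]
[0.0, -0.0593, 0.0003, 0.0004, 0.0014, -0.0006]
[-0.0, -0.1093, 0.0003, 0.0004, 0.0014, -0.0006]
[-0.0, -0.1693, 0.0003, 0.0004, 0.0014, -0.0006]
[-0.0497, -0.2093, 0.0054, 0.0004, 0.0014, -0.0006]
[-0.0994, -0.2192, 0.0106, 0.0004, 0.0014, -0.0006]
[-0.1491, -0.2192, 0.0158, 0.0004, 0.0014, -0.0006]
[-0.1988, -0.2192, 0.021, 0.0004, 0.0014, -0.0006]
[-0.2484, -0.2192, 0.0262, 0.0004, 0.0014, -0.0006]
```

>>> servo_tool([
  [0,-0.03,0,0,0,0],
  [0,-0.075,0,0,0,0],
  [0,-0.125,0,0,0,0],
  [0,-0.175,0,0,0,0],
  [-0.02,-0.215,0.002,0,0,0],
])

```text
clock: 11.5
tool_pos: [0.4853, -0.3681, 0.3075]
tool_rot: [0.534, -0.464, 0.464, -0.533]
contact_force: [0.3, -0.0, -1.8]
gripper_width: 0.506
```

Run:
```python
from h import *
o=manip.get_obs(); a=np.array(o["tool_pos"])[:2]; b=c2w([-.032,-.125,0])[0,:2]
rows([(*(a+(b-a)*f),.31,8) for f in (.2,.45,.7,.9,1)])
```

```text
t 11.5 pos [ 0.4853 -0.3681  0.3075] jawdeg 7.95 F [ 0.3 -0.  -1.8] w 0.506 q [-0.2   0.32  1.01  1.47 -0.27  1.5   0.94]
[-0.0459, -0.0025, 0.0049, 0.0002, -0.0009, 0.0007]
[-0.1033, -0.0025, 0.011, 0.0002, -0.0009, 0.0007]
[-0.1606, -0.0026, 0.0171, 0.0002, -0.0009, 0.0007]
[-0.2065, -0.0026, 0.022, 0.0002, -0.0009, 0.0007]
[-0.2295, -0.0026, 0.0245, 0.0002, -0.0009, 0.0007]
```

>>> servo_tool([
  [-0.04,-0.002,0.004,0,0,0],
  [-0.095,-0.002,0.01,0,0,0],
  [-0.15,-0.002,0.016,0,0,0],
  [-0.2,-0.002,0.021,0,0,0],
  [-0.229,-0.002,0.0245,0,0,0],
])

```text
clock: 12.12
tool_pos: [0.4777, -0.1338, 0.3077]
tool_rot: [-0.534, 0.463, -0.462, 0.535]
contact_force: [0.6, -0.2, -0.9]
gripper_width: 0.508
```

>>> servo_tool([
  [0,0,0,0,0,0],
  [0,0,0,0,0,0],
])

```text
clock: 12.38
tool_pos: [0.4778, -0.1376, 0.3077]
tool_rot: [0.534, -0.464, 0.463, -0.534]
contact_force: [1.5, -0.1, -0.4]
gripper_width: 0.504
```

Run:
```python
from h import *
p=optics.grab_frame("wrist"); cv2.imwrite("pics/wr6.png",p["color"])
b=c2w([-.032,-.125,0])[0,:2]
print(w2c(manip.get_obs()["tool_pos"]))
rows([(*b,.25,8),(*b,.2,8),(*b,.15,8),(*b,.11,8),(*b,.1,8)])
```

```text
[[-0.03207987 -0.12562778  0.30772419]]
t 12.43 pos [ 0.4778 -0.1381  0.3077] jawdeg 7.98 F [ 0.1 -0.7 -1.8] w 0.504 q [-0.73 -0.08  0.89  1.72  0.06  1.47  0.29]
[-0.0006, 0.0577, 0.0001, 0.0006, -0.0003, -0.0004]
[-0.0006, 0.1077, 0.0001, 0.0006, -0.0003, -0.0004]
[-0.0006, 0.1577, 0.0002, 0.0006, -0.0003, -0.0004]
[-0.0005, 0.1977, 0.0002, 0.0006, -0.0003, -0.0004]
[-0.0005, 0.2077, 0.0002, 0.0006, -0.0003, -0.0004]
```

View pics/wr6.png

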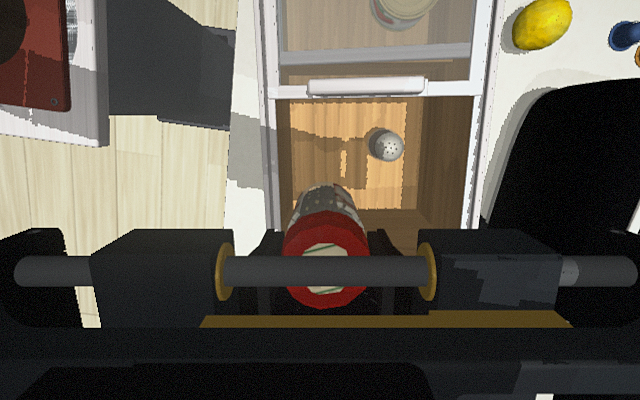

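>>> servo_tool([
  [-0.0005,0.05,0,0,0,0],
  [-0.0005,0.1,0,0,0,0],
  [-0.0005,0.15,0,0,0,0],
  [-0.0005,0.185,0,0,0,0],
  [-0.0005,0.203,0,0,0,0],
])

```text
clock: 13.05
tool_pos: [0.4768, -0.1375, 0.1032]
tool_rot: [0.534, -0.465, 0.463, -0.533]
contact_force: [0.1, 1.0, 0.0]
gripper_width: 0.504
```

>>> servo_tool([
  [0,0.003,0,0,0,0],
  [0,0.006,0,0,0,0],
])

```text
clock: 13.3
tool_pos: [0.4787, -0.1367, 0.0998]
tool_rot: [-0.533, 0.463, -0.464, 0.534]
contact_force: [0.8, 0.2, -1.6]
gripper_width: 0.51
```

>>> servo_tool([
  [0,0.001,0,0,0,0],
  [0,0.003,0,0,0,0],
  [0,0.004,0,0,0,0],
  [0,0.004,0,0,0,0],
])

```text
clock: 13.8
tool_pos: [0.4778, -0.1361, 0.0948]
tool_rot: [-0.534, 0.464, -0.463, 0.534]
contact_force: [0.7, -0.7, -1.5]
gripper_width: 0.501
```

>>> servo_tool([
  [0,0.001,0,0,0,0],
  [0,0.001,0,0,0,0],
])

```text
clock: 14.05
tool_pos: [0.4778, -0.1362, 0.0937]
tool_rot: [-0.534, 0.464, -0.463, 0.534]
contact_force: [-0.7, 0.5, -0.9]
gripper_width: 0.503
```

>>> servo_tool([
  [0,0.0005,0,0,0,0],
  [0,0.001,0,0,0,0],
  [0,0.001,0,0,0,0],
])

```text
clock: 14.42
tool_pos: [0.4777, -0.1362, 0.0927]
tool_rot: [0.534, -0.464, 0.463, -0.534]
contact_force: [0.8, -0.4, -2.2]
gripper_width: 0.502
```

Run:
```python
from h import *
import numpy as np
f=[]
for _ in range(3):
    optics.grab_frame("wrist"); f.append(manip.get_obs()["contact_force"])
print(np.round(f,1)); rows([])
```

```text
[[ 1.8 -0.4 -1.8]
 [ 1.  -0.4 -0.3]
 [-0.5 -0.5 -1.3]]
t 14.57 pos [ 0.4778 -0.1362  0.0928] jawdeg 8.08 F [-0.5 -0.5 -1.3] w 0.504 q [-0.65  0.18  0.93  2.02 -0.17  1.02  0.5 ]
```

Still bearing the weight; lower slowly on.

>>> servo_tool([
  [0,0.0005,0,0,0,0],
  [0,0.001,0,0,0,0],
  [0,0.001,0,0,0,0],
])

```text
clock: 14.95
tool_pos: [0.4781, -0.1364, 0.0926]
tool_rot: [-0.534, 0.464, -0.463, 0.534]
contact_force: [-3.4, 0.2, 10.6]
gripper_width: 0.506
```

>>> servo_tool([
  [0,0.0005,0,0,0,0],
  [0,0.001,0,0,0,0],
  [0,0.001,0,0,0,0],
])

```text
clock: 15.32
tool_pos: [0.4783, -0.1366, 0.0925]
tool_rot: [-0.534, 0.464, -0.463, 0.534]
contact_force: [-8.3, 2.3, 25.6]
gripper_width: 0.505
```

>>> servo_tool([
  [0,-0.0015,0,0,0,0],
  [0,-0.0015,0,0,0,0],
])

```text
clock: 15.58
tool_pos: [0.4781, -0.1362, 0.0926]
tool_rot: [-0.534, 0.464, -0.463, 0.534]
contact_force: [-1.0, -0.5, 5.1]
gripper_width: 0.504
```

>>> servo_tool([
  [0,0,0,0,0,0],
  [0,0,0,0,0,0],
  [0,0,0,0,0,0],
  [0,0,0,0,0,0],
], jaw=0.33)

```text
clock: 16.08
tool_pos: [0.4778, -0.1361, 0.0922]
tool_rot: [-0.534, 0.464, -0.463, 0.534]
contact_force: [1.4, -0.8, -0.7]
gripper_width: 0.66
```

Run:
```python
from h import *
p=optics.grab_frame("wrist"); cv2.imwrite("pics/wr7.png",p["color"])
rows([])
```

```text
t 16.12 pos [ 0.4778 -0.1361  0.0922] jawdeg 8.08 F [0.1 1.4 0.5] w 0.669 q [-0.65  0.19  0.93  2.02 -0.17  1.02  0.5 ]
```

View pics/wr7.png

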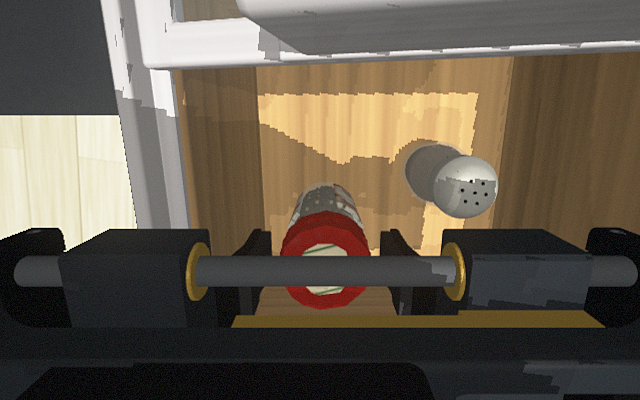

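>>> servo_tool([
  [0,-0.01,0,0,0,0],
  [0,-0.03,0,0,0,0],
  [0,-0.08,0,0,0,0],
  [0,-0.14,0,0,0,0],
  [0,-0.19,0,0,0,0],
])

```text
clock: 16.75
tool_pos: [0.4779, -0.1368, 0.2852]
tool_rot: [-0.533, 0.464, -0.464, 0.534]
contact_force: [1.6, 0.4, -0.3]
gripper_width: 0.669
```

Run:
```python
from h import *
p=optics.grab_frame("wrist"); cv2.imwrite("pics/wr8.png",p["color"])
for d in tip_of("right_door_pull",p)[:2]: 
    x=w(p,d["at"]); print(round(d["conf"],2),x.round(4),w2c(x))
g=(.4955,-.042)
rows([(.48,-.12,.29,-3),(.483,-.1,.29,-13),(.486,-.085,.29,-23),(.49,-.07,.29,-33),(*g,.29,-43)])
```

```text
0.88 [ 0.4934 -0.0407  0.1961] [[-0.00301975 -0.03137357  0.19611744]]
t 16.85 pos [ 0.4801 -0.1373  0.2879] jawdeg 8.04 F [ 0.8  1.  -0.5] w 0.669 q [-0.77 -0.08  0.93  1.76  0.06  1.42  0.29]
[-0.0171, -0.0021, 0.0023, -0.0078, 0.1927, -0.0014]
[-0.0365, -0.002, 0.0081, -0.0077, 0.3672, -0.0021]
[-0.0509, -0.002, 0.0131, -0.0075, 0.5418, -0.0027]
[-0.0652, -0.0019, 0.0192, -0.0073, 0.7163, -0.0034]
[-0.0922, -0.0018, 0.0285, -0.0071, 0.8908, -0.0041]
```

View pics/wr8.png

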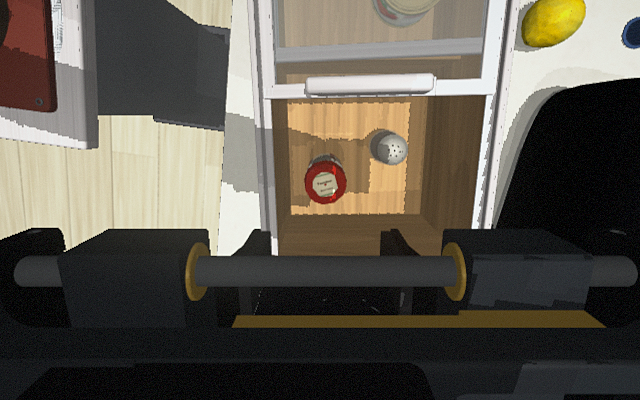

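>>> servo_tool([
  [-0.017,-0.002,0.002,0,0.18,0],
  [-0.036,-0.002,0.008,0,0.36,0],
  [-0.051,-0.002,0.013,0,0.54,0],
  [-0.065,-0.002,0.019,0,0.72,0],
  [-0.092,-0.002,0.028,0,0.9,0],
], jaw=0.3)

```text
clock: 17.48
tool_pos: [0.4926, -0.0419, 0.2846]
tool_rot: [-0.277, 0.651, -0.651, 0.277]
contact_force: [1.0, 1.3, 0.8]
gripper_width: 0.702
```

Run:
```python
from h import *
g=(.4948,-.0425)
rows([(*g,.29,-53),(*g,.28,-63),(*g,.27,-73),(*g,.25,-82),(*g,.25,-82)])
```

```text
t 17.48 pos [ 0.4926 -0.0419  0.2846] jawdeg -43.96 F [1.  1.3 0.8] w 0.702 q [-0.79 -0.06  0.76  1.77  0.04  1.42 -0.8 ]
[-0.0011, -0.0054, 0.0021, 0.0006, 0.1578, -0.0002]
[-0.0011, 0.0046, 0.0021, 0.0007, 0.3324, -0.0001]
[-0.0011, 0.0146, 0.0021, 0.0007, 0.5069, -0.0001]
[-0.0011, 0.0346, 0.0021, 0.0007, 0.664, -0.0]
[-0.0011, 0.0346, 0.0021, 0.0007, 0.664, -0.0]
```

>>> servo_tool([
  [-0.001,0,0.002,0,0.16,0],
  [-0.001,0.005,0.002,0,0.33,0],
  [-0.001,0.015,0.002,0,0.507,0],
  [-0.001,0.034,0.002,0,0.664,0],
  [-0.001,0.034,0.002,0,0.664,0],
])

```text
clock: 18.1
tool_pos: [0.4939, -0.0422, 0.2496]
tool_rot: [-0.053, 0.705, -0.705, 0.051]
contact_force: [0.7, 0.5, 0.6]
gripper_width: 0.701
```

Run:
```python
from h import *
p=optics.grab_frame("wrist"); cv2.imwrite("pics/wr9.png",p["color"])
g=(.4948,-.0425)
rows([(*g,.21,-82),(*g,.184,-82)])
```

```text
t 18.15 pos [ 0.4944 -0.0421  0.2504] jawdeg -81.35 F [-0.1  0.5  0.6] w 0.699 q [-0.76 -0.03  0.75  1.82  0.02  1.35 -1.43]
[-0.0004, 0.0404, 0.0004, 0.0005, 0.0113, 0.0013]
[-0.0004, 0.0664, 0.0005, 0.0005, 0.0113, 0.0013]
```

View pics/wr9.png

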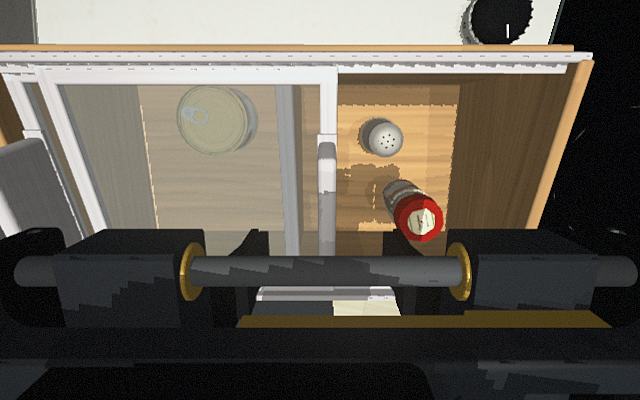

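>>> servo_tool([
  [0,0.03,0,0,0.011,0],
  [0,0.066,0,0,0.011,0],
  [0,0.066,0,0,0.011,0],
])

```text
clock: 18.52
tool_pos: [0.4936, -0.0419, 0.1834]
tool_rot: [-0.051, 0.705, -0.705, 0.048]
contact_force: [0.2, -0.8, 0.7]
gripper_width: 0.704
```

>>> servo_tool([
  [0,0,0,0,0,0],
  [0,0,0,0,0,0],
  [0,0,0,0,0,0],
  [0,0,0,0,0,0],
  [0,0,0,0,0,0],
], jaw=1.0, newtons=20)

```text
clock: 19.15
tool_pos: [0.4948, -0.0418, 0.1845]
tool_rot: [-0.049, 0.706, -0.705, 0.048]
contact_force: [-0.6, -0.2, 0.4]
gripper_width: 0.214
```

>>> servo_tool([
  [0,0,0,0,0,0],
  [0,0,0,0,0,0],
  [0,0,0,0,0,0],
])

```text
clock: 19.52
tool_pos: [0.4949, -0.0428, 0.1844]
tool_rot: [0.048, -0.705, 0.706, -0.048]
contact_force: [0.8, -5.0, 1.4]
gripper_width: 0.136
```

Run:
```python
from h import *
o=manip.get_obs(); q=w2c(o["tool_pos"])[0]; print(q)
e=lambda y:(*c2w([q[0],y,q[2]])[0],-82)
rows([e(-.06),e(-.1),e(-.14),e(-.17),e(-.181)])
```

```text
[-0.00183352 -0.03367157  0.18438612]
t 19.52 pos [ 0.4949 -0.0428  0.1844] jawdeg -82.19 F [ 0.8 -5.   1.4] w 0.136 q [-0.74  0.03  0.77  1.91 -0.02  1.21 -1.41]
[-0.0001, 0.0, 0.0263, -0.0004, -0.0034, 0.0004]
[-0.0002, 0.0, 0.0663, -0.0004, -0.0034, 0.0004]
[-0.0004, 0.0, 0.1063, -0.0004, -0.0034, 0.0004]
[-0.0005, 0.0001, 0.1363, -0.0004, -0.0034, 0.0004]
[-0.0005, 0.0001, 0.1473, -0.0004, -0.0034, 0.0004]
```

>>> servo_tool([
  [0,0,0.02,0,0,0],
  [0,0,0.05,0,0,0],
  [0,0,0.085,0,0,0],
  [0,0,0.115,0,0,0],
  [0,0,0.135,0,0,0],
])

```text
clock: 20.15
tool_pos: [0.5145, -0.1751, 0.1844]
tool_rot: [-0.048, 0.706, -0.705, 0.049]
contact_force: [4.9, 3.9, 0.3]
gripper_width: 0.133
```

>>> servo_tool([
  [0,0,0.004,0,0,0],
  [0,0,0.008,0,0,0],
  [0,0,0.011,0,0,0],
  [0,0,0.011,0,0,0],
])

```text
clock: 20.65
tool_pos: [0.516, -0.1855, 0.1844]
tool_rot: [-0.048, 0.706, -0.705, 0.049]
contact_force: [5.6, 1.7, -2.7]
gripper_width: 0.136
```

>>> servo_tool([
  [0,0,0.001,0,0,0],
  [0,0,0.002,0,0,0],
  [0,0,0.002,0,0,0],
])

```text
clock: 21.02
tool_pos: [0.5163, -0.187, 0.1844]
tool_rot: [-0.048, 0.706, -0.705, 0.05]
contact_force: [5.9, 3.2, -1.4]
gripper_width: 0.136
```

Run:
```python
from h import *
o=manip.get_obs(); print(w2c(o["tool_pos"])[0])
p=optics.grab_frame("wrist"); cv2.imwrite("pics/wr10.png",p["color"])
rows([])
```

```text
[-0.00077291 -0.17947856  0.18443706]
t 21.07 pos [ 0.5163 -0.187   0.1844] jawdeg -82.05 F [ 4.8  2.5 -1. ] w 0.142 q [-0.52  0.2   0.89  1.8  -0.16  1.22 -1.01]
```

View pics/wr10.png

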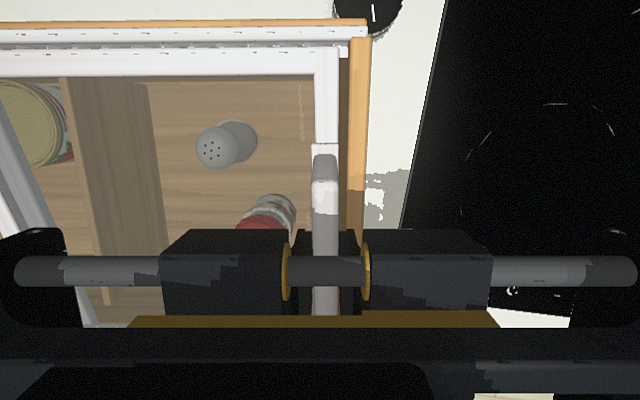

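>>> servo_tool([
  [0,0,0.001,0,0,0],
  [0,0,0.0015,0,0,0],
  [0,0,0.0015,0,0,0],
])

```text
clock: 21.45
tool_pos: [0.5165, -0.1885, 0.1844]
tool_rot: [-0.048, 0.706, -0.705, 0.05]
contact_force: [4.6, 2.5, -0.5]
gripper_width: 0.133
```

>>> servo_tool([
  [0,0,0.001,0,0,0],
  [0,0,0.001,0,0,0],
])

```text
clock: 21.7
tool_pos: [0.5166, -0.1895, 0.1844]
tool_rot: [-0.048, 0.706, -0.705, 0.05]
contact_force: [4.8, 2.2, -1.6]
gripper_width: 0.136
```

>>> servo_tool([
  [0,0,0.001,0,0,0],
  [0,0,0.001,0,0,0],
])

```text
clock: 21.95
tool_pos: [0.5168, -0.1905, 0.1844]
tool_rot: [-0.048, 0.706, -0.705, 0.05]
contact_force: [4.4, 3.0, -0.1]
gripper_width: 0.137
```

>>> servo_tool([
  [0,0,0.001,0,0,0],
  [0,0,0.001,0,0,0],
])

```text
clock: 22.2
tool_pos: [0.5169, -0.1912, 0.1844]
tool_rot: [-0.049, 0.706, -0.705, 0.05]
contact_force: [5.2, 2.9, -0.2]
gripper_width: 0.138
```

Run:
```python
from h import *
p=optics.grab_frame("wrist"); cv2.imwrite("pics/wr11.png",p["color"])
for d in tip_of("right_door_pull",p)[:2]: 
    x=w(p,d["at"]); print(round(d["conf"],2),x.round(4),w2c(x))
rows([])
```

```text
0.65 [ 0.5126 -0.1907  0.1988] [[-0.00493218 -0.18260487  0.19880421]]
t 22.3 pos [ 0.5169 -0.1912  0.1844] jawdeg -82.04 F [ 4.8  3.  -0.5] w 0.135 q [-0.51  0.2   0.89  1.8  -0.17  1.22 -1.  ]
```

View pics/wr11.png

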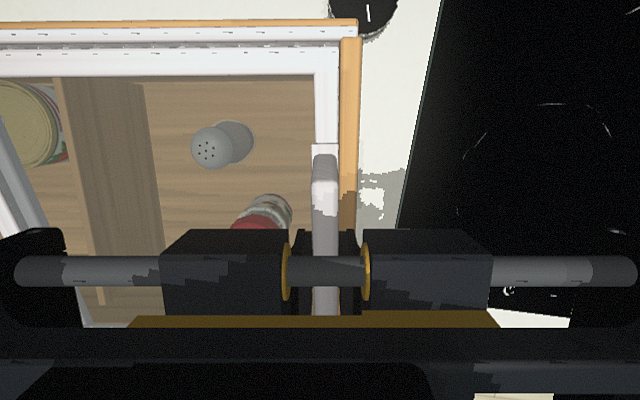

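>>> servo_tool([
  [0,0,0.001,0,0,0],
  [0,0,0.001,0,0,0],
])

```text
clock: 22.55
tool_pos: [0.5169, -0.1912, 0.1844]
tool_rot: [-0.049, 0.707, -0.704, 0.05]
contact_force: [2.9, 6.3, 2.8]
gripper_width: 0.134
```

>>> servo_tool([
  [0,0,0.001,0,0,0],
  [0,0,0.001,0,0,0],
])

```text
clock: 22.8
tool_pos: [0.5169, -0.1912, 0.1844]
tool_rot: [-0.05, 0.707, -0.704, 0.05]
contact_force: [0.3, 10.6, 3.5]
gripper_width: 0.134
```

>>> servo_tool([
  [0,0,0,0,0,0],
  [0,0,0,0,0,0],
  [0,0,0,0,0,0],
  [0,0,0,0,0,0],
  [0,0,0,0,0,0],
], jaw=0.2)

```text
clock: 23.42
tool_pos: [0.5158, -0.195, 0.1842]
tool_rot: [-0.048, 0.706, -0.705, 0.048]
contact_force: [0.6, -0.3, 0.1]
gripper_width: 0.622
```

>>> servo_tool([
  [0,-0.02,0,0,0,0],
  [0,-0.06,0,0,0,0],
  [0,-0.11,0,0,0,0],
  [0.03,-0.13,0,0,0,0],
  [0.06,-0.13,0,0,0,0],
])

```text
clock: 24.05
tool_pos: [0.4565, -0.204, 0.3158]
tool_rot: [0.047, -0.705, 0.706, -0.049]
contact_force: [-0.4, -0.5, 0.9]
gripper_width: 0.804
```

Run:
```python
from h import *
p=optics.grab_frame("wrist"); cv2.imwrite("pics/wr12.png",p["color"])
for l in ("right_door_pull","left_door_pull"):
  for d in tip_of(l,p)[:2]: 
    x=w(p,d["at"]); print(l,round(d["conf"],2),x.round(4),w2c(x))
rows([(.487,-.3,.33,-82)])
```

```text
right_door_pull 0.79 [ 0.5127 -0.1898  0.1975] [[-0.00467511 -0.1817638   0.1975353 ]]
t 24.2 pos [ 0.4558 -0.2036  0.3147] jawdeg -82.2 F [-0.   0.2  1.1] w 0.803 q [-0.59 -0.08  0.89  1.71  0.06  1.48 -1.14]
[-0.0178, -0.0155, 0.0997, 0.0025, -0.0035, -0.0017]
```

View pics/wr12.png

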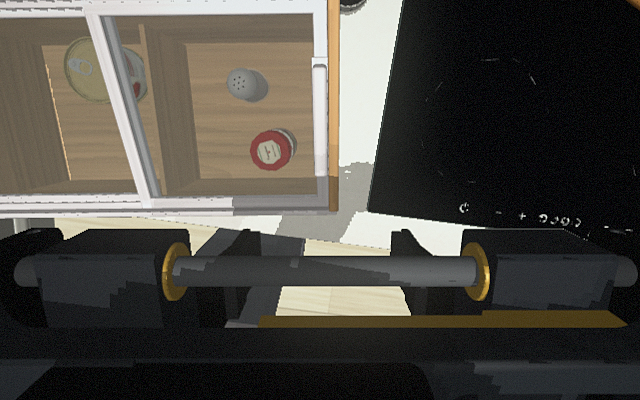

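>>> servo_tool([
  [-0.01,-0.005,0.06,0,0,0],
  [-0.02,-0.01,0.12,0,0,0],
  [-0.02,-0.01,0.18,0,0,0],
  [-0.02,-0.01,0.2,0,0,0],
  [-0.02,-0.01,0.2,0,0,0],
])

```text
clock: 24.82
tool_pos: [0.5035, -0.4004, 0.3224]
tool_rot: [0.049, -0.705, 0.706, -0.046]
contact_force: [0.1, 1.0, 0.1]
gripper_width: 0.805
```

Run:
```python
from h import *
p=optics.grab_frame("top"); cv2.imwrite("pics/top9.png",cv2.resize(p["color"][130:270,170:450],(784,392),interpolation=cv2.INTER_CUBIC))
for l in ("right_door_pull","left_door_pull"):
  for d in tip_of(l,p)[:2]: 
    x=w(p,d["at"]); print(l,round(d["conf"],2),x.round(4),w2c(x))
rows([])
```

```text
right_door_pull 0.85 [ 0.519  -0.1918  0.1978] [[ 0.00124298 -0.18455658  0.19783017]]
left_door_pull 0.7 [0.469  0.1703 0.1969] [[0.00232291 0.18098478 0.19694077]]
t 24.98 pos [ 0.5044 -0.3975  0.3237] jawdeg -82.06 F [ 0.3 -0.3 -0.4] w 0.799 q [-0.13  0.43  1.06  1.35 -0.37  1.57 -0.55]
```

View pics/top9.png

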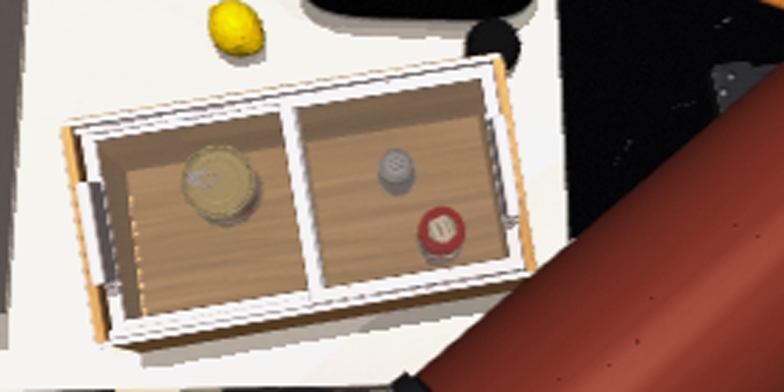

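Both doors sit exactly as they did at the start. The jar (441,232), the mill (396,168) and the tin (220,185) all stand upright, and the arm is clear.

```bash
python3 -c "
from h import *
print(ticket.sign_off())"
```

```text
the job is handed in; nothing more can be done
None
```

The spice jar is put away in the right half of the case with the salt mill, both doors are shut, and the job was handed in at about 25 s of the 59 s allowed.

- **Opening:** I slid the right door open by its fin, about 147 mm. The wrist force briefly reached about 35 N as it neared its stop.
- **Placing:** I gripped the jar by its lid and lowered it until it touched the floor of the case. The last 1 mm step pressed it down with about 25 N, so I backed off to about 5 N before releasing. It stayed upright.
- **Closing:** I pulled the door shut until it stopped moving and the force rose to about 10 N. The stop was about 3 mm past where I had first gripped the fin. In the wrist picture the door edge sits almost flush with the side wall, as it did at the start.
- **Last checks:** The final top picture shows both doors as they were at the start. The jar, mill and tin are all standing, and the arm is clear of everything. The network placed the fins at -0.185 m and +0.181 m from the case centre, which agrees with the start to within its error.
- **Failed or limited views:** The "scene" camera was blank in its one picture, so I relied on the top and wrist cameras. The network did not find the mill, and its only tin report was really the jar. I located both by eye and from the camera calibration.

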